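Nest an angle iron offcut

ROBOT

A 6-joint arm with a two-finger parallel gripper is mounted at the origin on the work surface. World frame = base frame: x ahead of the robot, y to its left, z up, the work surface at z = 0. Lengths are in mm, angles in rad, forces in N, time in s.
With the tool pointing down it reaches from about 275 to 1000 mm from the base axis. Payload 8.4 kg.
Tool frame: the origin (TCP) lies midway between the tips of the shut fingers; the grasp point (between the pads) lies 19 mm behind it; z points along the fingers, y is the line along which they close (so a half turn about z gives the same grasp; the last joint's range is limited). The gripper opens to 85 mm and grips with 20 to 120 N. Pads are 22 mm wide; open, the fingers measure 114 mm over their backs; the gripper's body (76 mm by 85 mm) begins 54 mm behind the grasp point. The pads swing forward as they close: fully open they stand 13 mm farther back than shut.
Start: joints at [-1.152, 0.353, 1.633, -0, 1.155, -0.002], TCP at [255.306, -570.48, 231.281] pointing down, gripper open.
Joint ranges: [-2.63, 2.63], [-0.92, 2.1], [0.06, 2.66], [-1.3, 4.44], [0, 2.69], [-3.02, 3.02]. Speed limits (rad/s): [2.22, 2.22, 2.79, 3.14, 3.14, 3.14].

INTERFACE

Orientations are given as [roll, pitch, yaw] about the fixed x, y, z axes, in that order (R = Rz(yaw) Ry(pitch) Rx(roll)).
In Python, from rig import r gives the robot as it stands.
- The arm moves only by the shell command python3 -m inch 'ROWS' [OPENING] [FORCE]. ROWS is JSON, a list that holds one entry, the list of rows, each a list of 6 numbers: the shift along the tool's x, y, z scaled (see below), then the turn, a rotation vector about the tool's x, y, z scaled (see below). In form: [[[tx, ty, tz, wx, wy, wz], ...]]. A call has 1 to 8 rows; each row is the pose to reach, as a shift and turn from the pose commanded when the call began, along the tool's axes at that moment, turning the shorter way round; what a row does not reach only later rows make up. The controller multiplies each number of a shift by 20 cm and each number of a turn by pi rad. A row lasts 1/12 s, in which the tool goes at most 41.7 mm and 7.16 degrees, less where a joint would pass 70% of its speed; a pose out of reach is approached as far as the arm can. A call with a number of a shift or a turn outside -1 to 1 is refused whole. A call with a gripper value outside its range is refused whole. OPENING is the gripper's target within -1 to 1 (fully open at 1, half-way at 0, shut at -1), set as the call begins (- or left out, the last holds). The fingers move at their own pace and stop on an object; FORCE is the grip in N (left out, the last holds). Time passes only in rows, so rows that repeat a pose let the fingers close. It gives the time, the measured TCP pose, the force, the opening and the grip force at its end, in the units of the state.
- r.sense(): the state, without advancing time (a new reading comes with each control period).
- r.grab_frame(name): name is "scene" or "side" or "wrist"; returns the picture (400x640x3 uint8, red, green, blue); there is no depth.
- r.camera_info(name): a dict with "K" (3x3 intrinsics, pixels), "distortion" ([k1, k2, p1, p2, k3] as OpenCV has them; the pictures are not rectified), "rvec" (rotation vector, rad) and "tvec" (3), from world to camera coordinates, as OpenCV has them; the wrist camera has in their place "mount" (4x4, takes a point from camera to tool coordinates, whose origin is the TCP and whose axes are the flange's). Camera axes: x right, y down, z forward; pixel columns grow to the right and rows downward; lengths in mm; the calibration is good to about 2 mm. A picture is of the moment at which its call begins: read the wrist's pose just before it. camera_info takes no time and is no camera call.
- r.sign_off(): hands the job in; it is judged then, once.
The state is a dict: "clock": time; "qpos": joint angles; "qvel": joint speeds; "joint_efforts": joint torques, N m; "eef_pos": TCP position; "tcp_rot": TCP orientation; "contact_force": force on the tool from outside, world axes, zero at the start; "wrist_torque": the same for the moment, N m; "opening": opening from 0.0 (shut) to 1.0 (fully open); "grasp_force": force on a finger pad.
Only numpy, scipy, OpenCV 4.12 (cv2) and the standard library are available. Lean on these libraries where they do the work, as an engineer would, in place of code of your own. Each camera call takes 0.05 s, during which the arm holds its last target. There are 200 camera calls.

TASK

Three steel angle offcuts lie V-up in wooden blocks. Pick up the long wide one and nest it into the V of the narrow one, legs on legs and centred along its length, setting it down rather than dropping it. Leave the narrow angle lying in its block, and leave the short wide offcut where it is.

Things in the scene. Friction and masses are not known exactly. Their poses are not given: they have to be found in the camera images.
- long_mid (a point): Long wide offcut, to be moved: bare steel angle 130 mm long, legs 35 x 4 mm at 90 degrees, 270 g, V open upwards in a fixed wooden V-block. Point: mid-length, mid-plane of the V, 14 mm above its outer corner line, 54 mm above the worktop. x along the length (ends alike), y leg to leg, z up. Widest (49.5 mm) at the leg tips, 11 mm above the point: grip there, closing along y, sides free.
- base_mid (a point): Narrow offcut that receives it: bare steel angle 180 mm long, legs 25 x 4 mm, 260 g, lying loose, V up, in a like block. Point: mid-length, mid-plane, 10 mm above its outer corner line, 50 mm above the worktop; axes as above. 35 mm wide and 20.5 mm high overall. When the long one is nested here, its point is 9 mm above this point and 25 mm of this angle shows at each end.
- short_mid (a point): Short wide offcut, a bystander: bare steel angle 65 mm long, legs 35 x 4 mm, V up in a like block. Point and axes as for the long one. The blocks (50 mm long, 45 mm wide at the shoulders, 54 mm high, holding each corner line 40 mm above the worktop) stand side by side about 0.2 m apart, in any order.

How it is judged (in metres and radians):
At the end, for the whole second after the job is handed in: The long angle rests, V up, in the narrow one's V: middles within 15 mm along, 6 mm across and 5 mm of nested height, aligned within 10 degrees; narrow and short angles within 30 mm of their starts (x of long_mid in the frame of base_mid between -0.015 and 0.015 m and y of long_mid in the frame of base_mid between -0.006 and 0.006 m and z of long_mid in the frame of base_mid between 0.004 and 0.014 m and angle between the x axis of long_mid and the x axis of base_mid, either way round below 0.17 rad and angle between the z axis of long_mid and the z axis of base_mid, either way round below 0.17 rad and angle between long_mid's own z axis and vertical below 0.25 rad and distance of each of base_mid, short_mid from where it was at the start of the episode below 0.03 m and linear speed of long_angle below 0.02 m/s); the robot touches nothing.
It fails at once if the long angle is dropped (falls free from more than about 15 mm) (contact force between the fingers and long_angle below 0.1 N and linear speed of long_angle above 0.55 m/s).
It fails at once if the short offcut is moved by more than 30 mm (distance of short_mid from where it was at the start of the episode above 0.03 m).
It also fails if it takes over 35 s, if anything falls off the work surface, if the arm or the gripper's body presses on something with over 40 N, if the wrist force passes 120 N, or if a joint passes its speed limit or range.

## Working session

There is one attempt and no reset: what is moved stays moved. The work goes in short steps, Python scripts to look and compute and a shell command to move; the robot and the scene stay as the last step left them, time stands still between calls to the robot, and variables do not carry over. Pictures are saved under pics/ and viewed, at most 10 in all, crops included, and the job is handed in when it is done.

```bash
mkdir -p pics; python3 - <<'E'
from rig import r
import cv2,json,numpy as np
s=r.sense();print({k:np.round(v,3).tolist() for k,v in s.items()})
for n in("scene","side","wrist"):
    f=r.grab_frame(n);cv2.imwrite(f"pics/{n}0.png",cv2.cvtColor(f,cv2.COLOR_RGB2BGR))
    print(n,{k:np.round(v,4).tolist() for k,v in r.camera_info(n).items() if not isinstance(v,str)})
E
```

```text
{'clock': 0.0, 'qpos': [-1.152, 0.354, 1.634, -0.0, 1.155, -0.002], 'qvel': [0.001, -0.0, 0.0, -0.001, 0.0, -0.0], 'joint_efforts': [0.001, -60.525, -34.206, 0.0, 0.009, -0.0], 'eef_pos': [255.11, -570.032, 230.563], 'tcp_rot': [-3.14, 0.0, 0.421], 'contact_force': [-0.795, -0.155, 0.042], 'wrist_torque': [-0.028, 0.021, -0.007], 'grasp_force': 0.0, 'opening': 1.001}
scene {'K': [[426.6786, 0.0, 317.3708], [0.0, 426.6786, 201.4259], [0.0, 0.0, 1.0]], 'distortion': [-0.1034, 0.0, 0.0, 0.0, 0.0], 'rvec': [1.9807, 1.0491, -0.5529], 'tvec': [-320.5489, -176.3309, 1300.2454]}
side {'K': [[434.6288, 0.0, 321.8678], [0.0, 434.6288, 197.6864], [0.0, 0.0, 1.0]], 'distortion': [-0.0917, 0.0, 0.0, 0.0, 0.0], 'rvec': [0.4401, -2.7797, 1.0729], 'tvec': [510.0144, 189.2091, 697.5208]}
wrist {'K': [[313.6794, 0.0, 321.0514], [0.0, 313.6794, 197.9626], [0.0, 0.0, 1.0]], 'distortion': [-0.0519, 0.0, 0.0, 0.0, 0.0], 'mount': [[-0.0008, -0.9644, -0.2644, 66.9788], [1.0, -0.0005, -0.0012, -0.2211], [0.001, -0.2644, 0.9644, -141.8765], [0.0, 0.0, 0.0, 1.0]]}
```

View pics/scene0.png

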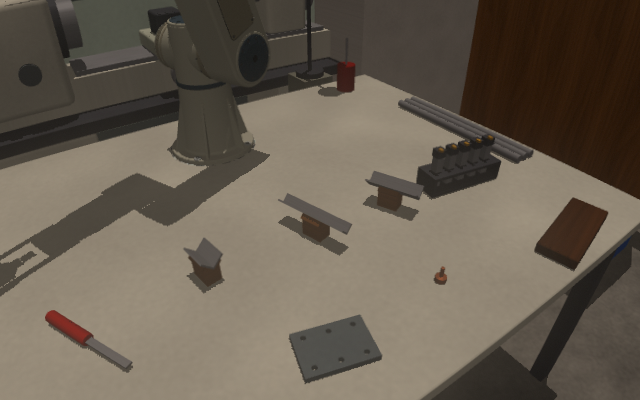

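View pics/side0.png

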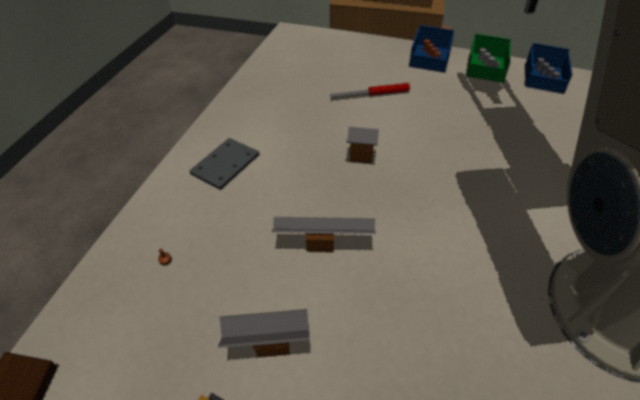

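The scene picture shows the short offcut at about (205,255), the narrow one at (315,213) and the long wide one at (397,185). In the side picture they are at (363,137), (323,225) and (265,325). Next I'll turn these into rough positions.

```bash
cat > h.py <<'E'
from rig import r
import cv2,numpy as np
from scipy.spatial.transform import Rotation as Ro
def ray(name,px,s=None):
    c=r.camera_info(name);K=np.array(c["K"]);d=np.array(c["distortion"])
    p=cv2.undistortPoints(np.array(px,float).reshape(-1,1,2),K,d)[:,0]
    v=np.c_[p,np.ones(len(p))]
    if name=="wrist":
        M=np.array(c["mount"]);R=Ro.from_euler("xyz",s["tcp_rot"]).as_matrix()
        return R@M[:3,3]+np.array(s["eef_pos"]),v@(R@M[:3,:3]).T
    R=cv2.Rodrigues(np.array(c["rvec"],float))[0]
    return -R.T@np.array(c["tvec"],float),v@R
def plane(name,px,z,s=None):
    o,v=ray(name,px,s);return o+v*((z-o[2])/v[:,2])[:,None]
def save(n,f):cv2.imwrite("pics/"+n,cv2.cvtColor(f,cv2.COLOR_RGB2BGR))
E
python3 - <<'E'
from h import *
np.set_printoptions(precision=1,suppress=True)
for n,z,a in(("scene",60,[(205,250),(283,197),(349,228),(315,212),(371,175),(423,190),(397,184)]),("side",60,[(363,135),(273,220),(375,222),(323,222),(220,322),(308,315),(265,320)])):print(n,plane(n,a,z),sep="\n")
E
```

```text
scene
[[ 517.9 -222.2   60. ]
 [ 448.1   -7.9   60. ]
 [ 620.2   46.7   60. ]
 [ 535.8   20.    60. ]
 [ 487.9  215.    60. ]
 [ 606.4  271.9   60. ]
 [ 553.4  239.6   60. ]]
side
[[ 522.3 -234.8   60. ]
 [ 614.4   38.7   60. ]
 [ 442.2  -11.2   60. ]
 [ 528.9   16.3   60. ]
 [ 614.4  243.9   60. ]
 [ 494.4  192.2   60. ]
 [ 552.1  219.7   60. ]]
```

The narrow angle is about 180 mm long, near (532,16), with yaw about 0.29. The long one is about 130 mm, near (552,228), with yaw about 0.43. Both agree with the given sizes. I'm moving over in stages.

```bash
R='[[[0.5,-0.5,0,0,0,0],[1,-1,0,0,0,0],[1,-1,0,0,0,0],[1,-1,0,0,0,0],[1,-1,0,0,0,0],[1,-1,0,0,0,0],[1,-1,0,0,0,0],[1,-1,0,0,0,0]]]'; python3 -m inch '[[[1,-1,0,0,0,0],[1,-1,0,0,0,0],[1,-1,0,0,0,0],[1,-1,0,0,0,0],[1,-1,0,0,0,0],[1,-1,0,0,0,0],[1,-1,0,0,0,0],[1,-1,0,0,0,0]]]' 1
```

```text
clock: 0.82
eef_pos: [357.0, -301.4, 231.0]
tcp_rot: [-3.139, -0.001, 0.424]
contact_force: [-0.5, -0.8, -0.2]
opening: 0.998
grasp_force: 0.0
```

```bash
python3 -m inch '[[[1,-1,0,0,0,0],[1,-1,0,0,0,0],[1,-1,0,0,0,0],[1,-1,0,0,0,0],[1,-1,0,0,0,0],[1,-1,0,0,0,0],[1,-1,0,0,0,0],[1,-1,0,0,0,0]]]' 1
```

```text
clock: 1.48
eef_pos: [458.9, -37.8, 231.4]
tcp_rot: [-3.141, -0.002, 0.424]
contact_force: [-0.8, 0.3, 0.6]
opening: 0.999
grasp_force: 0.0
```

```bash
python3 - <<'E'
from h import *
s=r.sense();save("w1.png",r.grab_frame("wrist"));print(s["clock"],s["eef_pos"],s["tcp_rot"])
import json;json.dump([list(map(float,s[k])) for k in("eef_pos","tcp_rot")],open("s1.json","w"))
E
```

```text
1.4833 [458.89196373 -37.76336824 231.42858063] [-3.14078838e+00 -1.88858864e-03  4.24286072e-01]
```

View pics/w1.png

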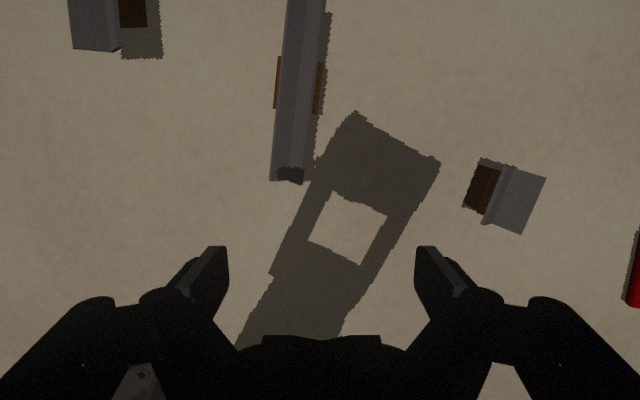

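The wrist picture shows the narrow angle's near end at (270,181)–(304,184), with its block at rows 55–115. The long one is at top left and the short one at right. Continuing over to the long one.

```bash
python3 -m inch '[[[0.97,-1,0,0,0,0],[0.97,-1,0,0,0,0],[0.97,-1,0,0,0,0],[0.97,-1,0,0,0,0],[0.97,-1,0,0,0,0],[0.97,-1,0,0,0,0],[0.97,-1,0,0,0,0],[0.97,-1,0,0,0,0]]]' 1 && python3 - <<'E'
from h import *
s=r.sense();save("w2.png",r.grab_frame("wrist"));print(s["clock"],s["eef_pos"],s["tcp_rot"])
import json;json.dump([list(map(float,s[k])) for k in("eef_pos","tcp_rot")],open("s2.json","w"))
E
```

```text
clock: 2.2
eef_pos: [554.5, 223.1, 231.0]
tcp_rot: [-3.141, -0.002, 0.423]
contact_force: [-0.9, -1.6, 0.9]
opening: 1.002
grasp_force: 0.0
2.2 [554.5080267  223.07713111 230.99507302] [-3.14082166e+00 -1.77150057e-03  4.22683087e-01]
```

View pics/w2.png

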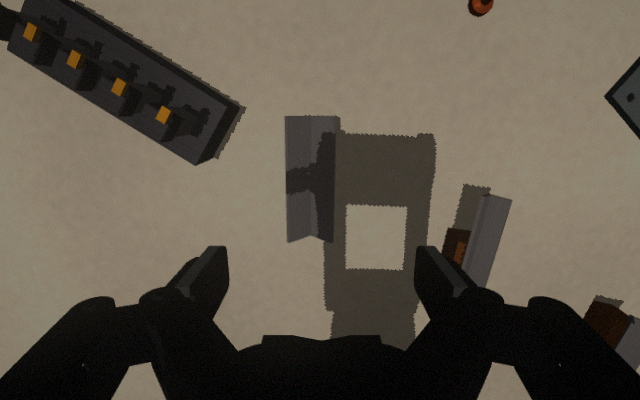

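The long angle lies at columns 285–340, rows 116–242, with the gripper's shadow over its right leg. I'll enlarge it to read the corners.

```bash
python3 - <<'E'
import cv2,numpy as np
a=cv2.imread("pics/w2.png")[100:260,260:370]
a=cv2.resize(np.clip(a.astype(float)*1.8,0,255).astype(np.uint8),None,fx=3.6,fy=3.6,interpolation=cv2.INTER_CUBIC)
b=cv2.imread("pics/w1.png")[0:200,250:350]
b=cv2.resize(np.clip(b.astype(float)*1.8,0,255).astype(np.uint8),None,fx=2.88,fy=2.88,interpolation=cv2.INTER_CUBIC)
cv2.imwrite("pics/c.png",np.hstack([a,b]))
print(a.shape,b.shape)
E
```

```text
(576, 396, 3) (576, 288, 3)
```

View pics/c.png

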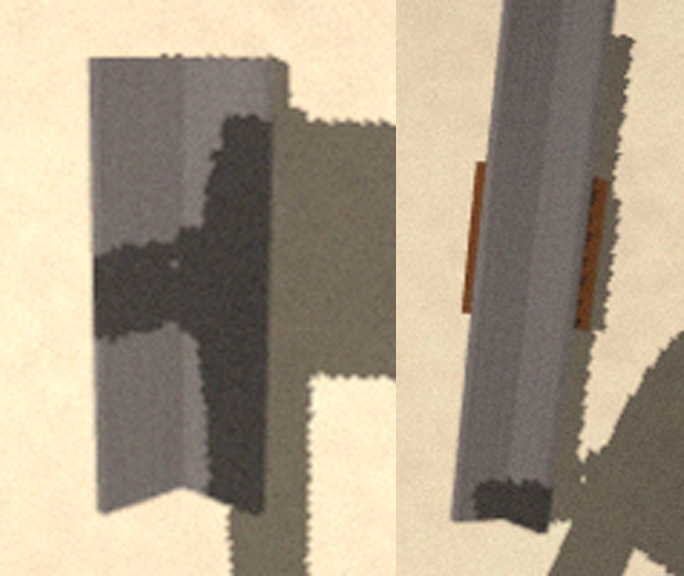

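```bash
python3 - <<'E'
from h import *
import json
np.set_printoptions(precision=3,suppress=True)
def S(f):
    a=json.load(open(f));return dict(eef_pos=a[0],tcp_rot=a[1])
L=plane("wrist",[(285,116.1),(335.8,116.7),(287.8,242.5),(332.8,242.5)],64.7,S("s2.json"))
print(L);c=L.mean(0);d=(L[0]+L[1]-L[2]-L[3])/2
print("long c",c,"len",np.linalg.norm(d),"w",np.linalg.norm(L[0]-L[1]),np.linalg.norm(L[2]-L[3]),"yaw",np.arctan2(d[1],d[0]))
N=plane("wrist",[(287.8,0),(326.4,0),(269.4,180.6),(302.4,184.4)],60.5,S("s1.json"))
print(N);d=(N[0]+N[1]-N[2]-N[3])/2;u=d/np.linalg.norm(d)
print("narrow w",np.linalg.norm(N[2]-N[3]),"yaw",np.arctan2(d[1],d[0]),"centre",(N[2]+N[3])/2+90*u)
x=554.508,;t=np.array([554.508,223.077]);y=.4227
e=c[:2]-t;print("tool shift",e@[np.cos(y),np.sin(y)],e@[np.sin(y),-np.cos(y)])
E
```

```text
[[598.32  281.271  64.7  ]
 [617.633 236.768  64.7  ]
 [479.335 228.824  64.7  ]
 [498.949 185.276  64.7  ]]
long c [548.559 233.035  64.7  ] len 129.7010729494971 w 48.512895707203 47.76125131163222 yaw 0.4122646634131609
[[597.721  58.43   60.5  ]
 [611.879  26.727  60.5  ]
 [436.825  10.914  60.5  ]
 [447.023 -21.389  60.5  ]]
narrow w 33.87520900904765 yaw 0.28555190591149127 centre [528.28   20.114  60.5  ]
tool shift -1.3401572912692656 -11.521815306080953
```

The measured length (129.7 mm) and widths (48, 34 mm) match the sizes given. I'm descending partway and checking from close up.

```bash
python3 -m inch '[[[-0.007,-0.058,0.2,0,0,0.003],[-0.007,-0.058,0.4,0,0,0.003],[-0.007,-0.058,0.55,0,0,0.003],[-0.007,-0.058,0.55,0,0,0.003],[-0.007,-0.058,0.55,0,0,0.003],[-0.007,-0.058,0.55,0,0,0.003]]]' 1 && python3 - <<'E'
from h import *
s=r.sense();f=r.grab_frame("wrist");save("w3.png",f);print(s["clock"],s["eef_pos"],s["tcp_rot"])
save("w3b.png",np.clip(f*1.8,0,255).astype(np.uint8))
import json;json.dump([list(map(float,s[k])) for k in("eef_pos","tcp_rot")],open("s3.json","w"))
E
```

```text
clock: 2.75
eef_pos: [547.5, 229.0, 123.0]
tcp_rot: [3.141, -0.002, 0.41]
contact_force: [0.5, -0.4, 0.3]
opening: 0.998
grasp_force: 0.0
2.75 [547.54788919 228.98688513 123.00969479] [ 3.14135392e+00 -1.61241485e-03  4.10197758e-01]
```

View pics/w3b.png

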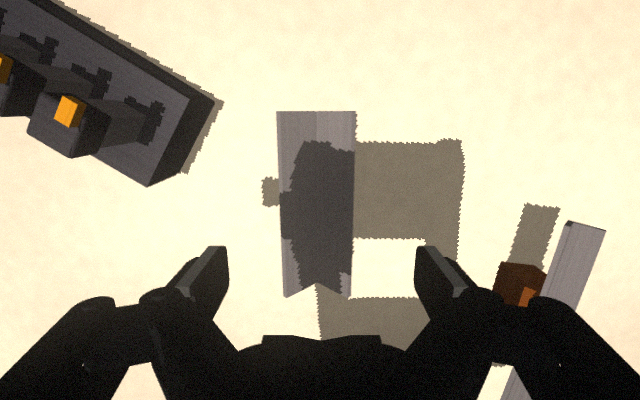

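The angle's corners are at (277,111), (355,111), (284,297) and (350,297). It's between the fingers but slightly left of their middle at column 321.

```bash
python3 - <<'E'
from h import *
import json
np.set_printoptions(precision=3,suppress=True)
a=json.load(open("s3.json"));s=dict(eef_pos=a[0],tcp_rot=a[1])
L=plane("wrist",[(277,111),(355.5,111),(284,297),(349.5,297)],64.7,s)
c=L.mean(0);d=(L[0]+L[1]-L[2]-L[3])/2
print("long c",c,"len",np.linalg.norm(d),"w",np.linalg.norm(L[0]-L[1]),np.linalg.norm(L[2]-L[3]),"yaw",np.arctan2(d[1],d[0]))
s=r.sense();print(s["eef_pos"],s["tcp_rot"]);y=s["tcp_rot"][2]
e=(c-s["eef_pos"])[:2];print("tool shift",e@[np.cos(y),np.sin(y)],e@[np.sin(y),-np.cos(y)])
E
```

```text
long c [548.555 233.27   64.7  ] len 130.51718709777595 w 48.52491428031661 47.73425687164368 yaw 0.4080904031252058
[547.968 229.435 123.6  ] [ 3.141 -0.003  0.41 ]
tool shift 2.068280109851614 -3.282520657401876
```

Both looks agree on (548.6, 233.2). Descending to grip height.

```bash
python3 -m inch '[[[0.01,-0.016,0.1,0,0,0],[0.01,-0.016,0.2,0,0,0],[0.01,-0.016,0.3,0,0,0],[0.01,-0.016,0.385,0,0,0],[0.01,-0.016,0.385,0,0,0],[0.01,-0.016,0.385,0,0,0],[0.01,-0.016,0.385,0,0,0]]]' 1
```

```text
clock: 3.38
eef_pos: [548.4, 234.0, 46.4]
tcp_rot: [3.142, -0.003, 0.411]
contact_force: [-0.5, 0.4, 0.5]
opening: 1.001
grasp_force: 0.0
```

```bash
python3 -m inch '[[[0,0,0,0,0,0],[0,0,0,0,0,0],[0,0,0,0,0,0],[0,0,0,0,0,0],[0,0,0,0,0,0],[0,0,0,0,0,0],[0,0,0,0,0,0],[0,0,0,0,0,0]]]' -1 60
```

```text
clock: 4.05
eef_pos: [548.1, 232.8, 46.0]
tcp_rot: [3.14, -0.002, 0.412]
contact_force: [-1.0, -7.1, 13.8]
opening: 0.546
grasp_force: 59.1
```

Gripped at 59 N. Lifting gently, then checking with the wrist and side cameras.

```bash
python3 -m inch '[[[0,0,-0.03,0,0,0],[0,0,-0.08,0,0,0],[0,0,-0.15,0,0,0],[0,0,-0.25,0,0,0],[0,0,-0.35,0,0,0],[0,0,-0.4,0,0,0],[0,0,-0.4,0,0,0],[0,0,-0.4,0,0,0]]]' -1 60 && python3 - <<'E'
from h import *
s=r.sense();f=r.grab_frame("wrist");g=r.grab_frame("side")
import json;json.dump([list(map(float,s[k])) for k in("eef_pos","tcp_rot")],open("s4.json","w"))
a=np.clip(f[60:360,180:460]*1.8,0,255).astype(np.uint8)
b=cv2.resize(g[200:400,160:380],None,fx=2.,fy=2.,interpolation=cv2.INTER_CUBIC)
a=cv2.resize(a,None,fx=4/3,fy=4/3,interpolation=cv2.INTER_CUBIC)
save("c4.png",np.hstack([a,b]));print(a.shape,b.shape,s["eef_pos"],s["tcp_rot"])
E
```

```text
clock: 4.72
eef_pos: [547.0, 233.7, 124.6]
tcp_rot: [-3.142, -0.001, 0.411]
contact_force: [-0.5, -0.7, -3.7]
opening: 0.539
grasp_force: 62.0
(400, 373, 3) (400, 440, 3) [546.98711415 233.70351199 124.56498922] [-3.14151551e+00 -8.94768796e-04  4.11429689e-01]
```

View pics/c4.png

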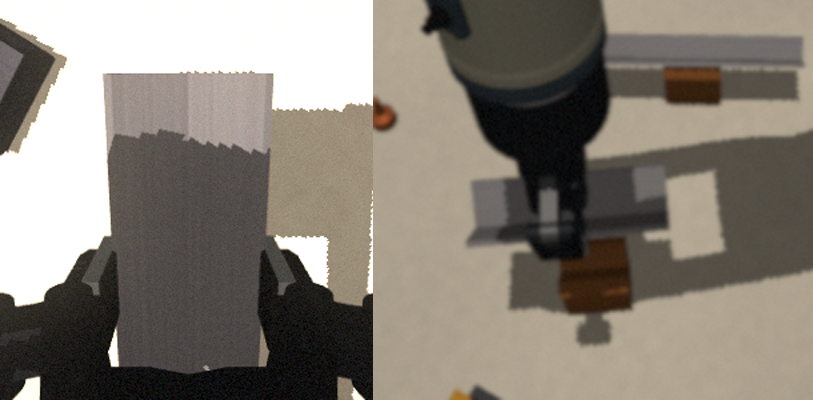

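The angle is held level between the fingers, with its far end at crop (103,73)–(273,73). The side view shows it clear of its block. I'll check the in-hand offset and plan the transfer.

```bash
python3 - <<'E'
from h import *
import json
np.set_printoptions(precision=2,suppress=True)
a=json.load(open("s4.json"));s=dict(eef_pos=a[0],tcp_rot=a[1]);y=a[1][2];p=np.array(a[0][:2])
U=np.array([[np.cos(y),np.sin(y)],[np.sin(y),-np.cos(y)]])
for z in(137,140,143,146):
    L=plane("wrist",[(257.3,114.8),(384.8,114.8)],z,s);print(z,"w",np.linalg.norm(L[0]-L[1]),"tool xy of end mid",U@(L.mean(0)[:2]-p))
E
```

```text
137 w 51.16136739422929 tool xy of end mid [66.06 -0.36]
140 w 49.97617718027292 tool xy of end mid [66.08 -0.36]
143 w 48.7909869663167 tool xy of end mid [66.1  -0.36]
146 w 47.6057967523604 tool xy of end mid [66.12 -0.35]
```

The held angle sits about 1 mm ahead of and 0.4 mm beside the TCP, level, with long_mid about 8 mm above it. Next I move beside and above the narrow angle, aligned to its yaw, for one look at the whole of it.

```bash
python3 -m inch '[[[-0.1,0.04,-0.1,0,0,0],[-0.22,0.1,-0.25,0,0,0.01],[-0.36,0.16,-0.38,0,0,0.02],[-0.5,0.22,-0.48,0,0,0.03],[-0.62,0.27,-0.53,0,0,0.04],[-0.7,0.3,-0.53,0,0,0.04],[-0.735,0.31,-0.53,0,0,0.04],[-0.735,0.31,-0.53,0,0,0.04]]]' -1 60 && python3 -m inch '[[[0,0,0,0,0,0],[0,0,0,0,0,0],[0,0,0,0,0,0]]]' && python3 - <<'E'
from h import *
s=r.sense();f=r.grab_frame("wrist")
import json;json.dump([list(map(float,s[k])) for k in("eef_pos","tcp_rot")],open("s5.json","w"))
save("w5.png",f);b=np.clip(f[0:240,360:620]*1.8,0,255).astype(np.uint8)
save("c5.png",cv2.resize(b,None,fx=2.5,fy=2.5,interpolation=cv2.INTER_CUBIC));print(s["eef_pos"],s["tcp_rot"])
E
```

```text
clock: 5.48
eef_pos: [435.4, 117.1, 229.5]
tcp_rot: [-3.142, 0.002, 0.285]
contact_force: [0.2, 0.4, -3.9]
opening: 0.542
grasp_force: 62.7
clock: 5.73
eef_pos: [437.6, 118.6, 229.7]
tcp_rot: [-3.141, 0.001, 0.286]
contact_force: [0.3, -0.1, -3.4]
opening: 0.538
grasp_force: 62.7
[437.58648562 118.58091742 229.74498081] [-3.14141512e+00  6.54002765e-04  2.86305094e-01]
```

View pics/c5.png

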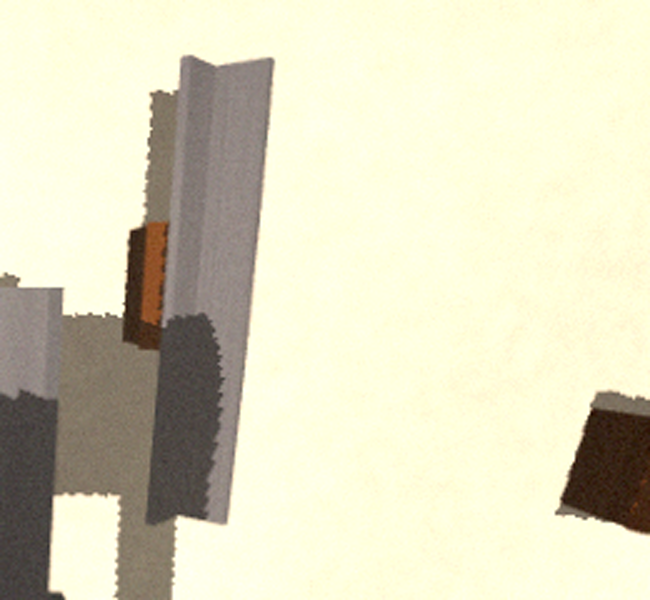

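The whole narrow angle is visible: crop corners (183,57), (273,58), (147,523) and (226,523), with its block centred near row 285.

```bash
python3 - <<'E'
from h import *
import json
np.set_printoptions(precision=3,suppress=True)
a=json.load(open("s5.json"));s=dict(eef_pos=a[0],tcp_rot=a[1])
q=np.array([(183,57),(273,58),(147,523),(226,523)])/2.5+[360,0]
L=plane("wrist",q,57.7,s)
c=L.mean(0);d=(L[0]+L[1]-L[2]-L[3])/2;w=np.arctan2(d[1],d[0])
print("narrow c",c,"len",np.linalg.norm(d),"w",np.linalg.norm(L[0]-L[1]),np.linalg.norm(L[2]-L[3]),"yaw",w)
# TCP target so held centre (tool +1,-0.4) is on c
t=c[:2]-[np.cos(w)*1+np.sin(w)*-.4,np.sin(w)*1-np.cos(w)*-.4]
s=r.sense();y=s["tcp_rot"][2];e=t-s["eef_pos"][:2]
print(t,s["eef_pos"],y,"tool shift/200",np.array([e@[np.cos(y),np.sin(y)],e@[np.sin(y),-np.cos(y)]])/200,"wz",(y-w)/np.pi)
E
```

```text
narrow c [526.941  20.564  57.7  ] len 179.35598053457895 w 33.74614465327563 33.803653412028844 yaw 0.2854031993834609
[526.095  19.899] [437.47  118.516 229.781] 0.28631588439667777 tool shift/200 [0.286 0.598] wz 0.00029051666267870406
```

```bash
python3 -m inch '[[[0.05,0.12,0,0,0,0],[0.12,0.26,0,0,0,0],[0.2,0.42,0.1,0,0,0],[0.26,0.54,0.22,0,0,0],[0.286,0.598,0.36,0,0,0],[0.286,0.598,0.5,0,0,0],[0.286,0.598,0.62,0,0,0],[0.286,0.598,0.7,0,0,0]]]' -1 60 && python3 -m inch '[[[0,0,0,0,0,0],[0,0,0,0,0,0],[0,0,0,0,0,0],[0,0,0,0,0,0]]]' && python3 - <<'E'
from h import *
s=r.sense();f=r.grab_frame("wrist");g=r.grab_frame("side")
a=np.clip(f[0:300,180:460]*1.8,0,255).astype(np.uint8)
a=cv2.resize(a,None,fx=4/3,fy=4/3,interpolation=cv2.INTER_CUBIC)
b=cv2.resize(g[120:320,210:430],None,fx=2.,fy=2.,interpolation=cv2.INTER_CUBIC)
import json;json.dump([list(map(float,s[k])) for k in("eef_pos","tcp_rot")],open("s6.json","w"))
save("c6.png",np.hstack([a,b]));t=np.array([526.095,19.899]);y=s["tcp_rot"][2];e=t-s["eef_pos"][:2]
print(s["eef_pos"],s["tcp_rot"],"err mm",e@[np.cos(y),np.sin(y)],e@[np.sin(y),-np.cos(y)])
E
```

```text
clock: 6.45
eef_pos: [524.8, 19.3, 87.2]
tcp_rot: [-3.141, 0.003, 0.285]
contact_force: [0.1, -0.8, -3.6]
opening: 0.54
grasp_force: 62.8
clock: 6.78
eef_pos: [526.8, 19.6, 91.6]
tcp_rot: [3.141, -0.002, 0.286]
contact_force: [-0.9, 0.0, -3.4]
opening: 0.537
grasp_force: 62.8
[526.76289303  19.57052218  91.56593893] [ 3.14102781e+00 -2.20295561e-03  2.86076203e-01] err mm -0.5480556851235068 -0.5036007855858567
```

View pics/c6.png

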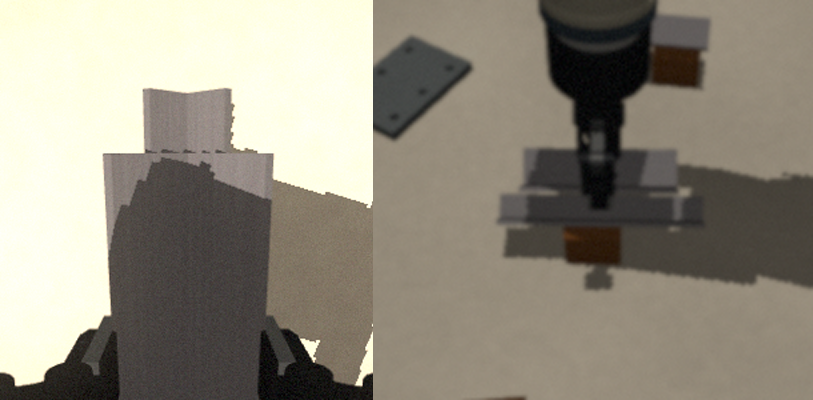

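The held angle and the narrow one are lined up: middles at crop columns 188.5 and 187.5, and lengthwise the narrow one shows about equally at both ends in the side view. Descending.

```bash
python3 -m inch '[[[-0.002,-0.002,0.05,0,0,0],[-0.002,-0.002,0.1,0,0,0],[-0.002,-0.002,0.14,0,0,0],[-0.002,-0.002,0.165,0,0,0],[-0.002,-0.002,0.175,0,0,0],[-0.002,-0.002,0.18,0,0,0],[-0.002,-0.002,0.18,0,0,0],[-0.002,-0.002,0.18,0,0,0]]]' -1 60 && python3 -m inch '[[[0,0,0.004,0,0,0],[0,0,0.008,0,0,0],[0,0,0.012,0,0,0],[0,0,0.012,0,0,0],[0,0,0.012,0,0,0]]]'
```

```text
clock: 7.55
eef_pos: [525.3, 19.6, 54.4]
tcp_rot: [3.142, -0.0, 0.286]
contact_force: [0.2, -0.7, -3.6]
opening: 0.542
grasp_force: 62.8
clock: 7.97
eef_pos: [525.3, 19.6, 52.0]
tcp_rot: [3.141, -0.0, 0.286]
contact_force: [-0.3, -1.5, -2.9]
opening: 0.538
grasp_force: 62.9
```

```bash
python3 -m inch '[[[0,0,0.003,0,0,0],[0,0,0.006,0,0,0],[0,0,0.006,0,0,0],[0,0,0.006,0,0,0],[0,0,0.006,0,0,0]]]'
```

```text
clock: 8.38
eef_pos: [525.3, 19.6, 51.8]
tcp_rot: [3.141, -0.001, 0.286]
contact_force: [-4.3, -1.0, 13.4]
opening: 0.545
grasp_force: 63.9
```

Contact at 51.8 mm, as expected for the nested height. Releasing.

```bash
python3 -m inch '[[[0,0,0,0,0,0],[0,0,0,0,0,0],[0,0,0,0,0,0]]]' -1 20 && python3 -m inch '[[[0,0,0,0,0,0],[0,0,0,0,0,0],[0,0,0,0,0,0],[0,0,0,0,0,0],[0,0,0,0,0,0]]]' 0.5 20
```

```text
clock: 8.63
eef_pos: [525.3, 19.6, 51.8]
tcp_rot: [3.141, -0.001, 0.286]
contact_force: [-4.0, 0.1, 12.4]
opening: 0.54
grasp_force: 63.9
clock: 9.05
eef_pos: [525.1, 19.6, 50.6]
tcp_rot: [-3.142, 0.0, 0.286]
contact_force: [0.2, -0.4, -0.1]
opening: 0.749
grasp_force: 0.0
```

Released cleanly. Retracting straight up, opening fully, then taking a look.

```bash
python3 -m inch '[[[0,0,-0.03,0,0,0],[0,0,-0.1,0,0,0],[0,0,-0.22,0,0,0],[0,0,-0.38,0,0,0],[0,0,-0.55,0,0,0],[0,0,-0.7,0,0,0],[0,0,-0.8,0,0,0],[0,0,-0.8,0,0,0]]]' 1 && python3 -m inch '[[[0,0,0,0,0,0],[0,0,0,0,0,0],[0,0,0,0,0,0]]]' && python3 - <<'E'
from h import *
s=r.sense();f=r.grab_frame("wrist");g=r.grab_frame("side")
a=np.clip(f[60:285,215:425]*1.8,0,255).astype(np.uint8)
a=cv2.resize(a,(373,400),interpolation=cv2.INTER_CUBIC)
b=cv2.resize(g[120:320,210:430],None,fx=2.,fy=2.,interpolation=cv2.INTER_CUBIC)
save("c7.png",np.hstack([a,b]));print(s["eef_pos"],s["tcp_rot"])
E
```

```text
clock: 9.72
eef_pos: [527.6, 19.7, 215.7]
tcp_rot: [3.14, -0.007, 0.286]
contact_force: [1.7, -0.6, -0.2]
opening: 1.002
grasp_force: 0.0
clock: 9.97
eef_pos: [524.2, 19.6, 209.5]
tcp_rot: [-3.141, 0.002, 0.286]
contact_force: [0.1, 0.4, -0.6]
opening: 1.002
grasp_force: 0.0
[524.17203749  19.57551822 209.50135475] [-3.14102869e+00  2.13778599e-03  2.85733845e-01]
```

View pics/c7.png

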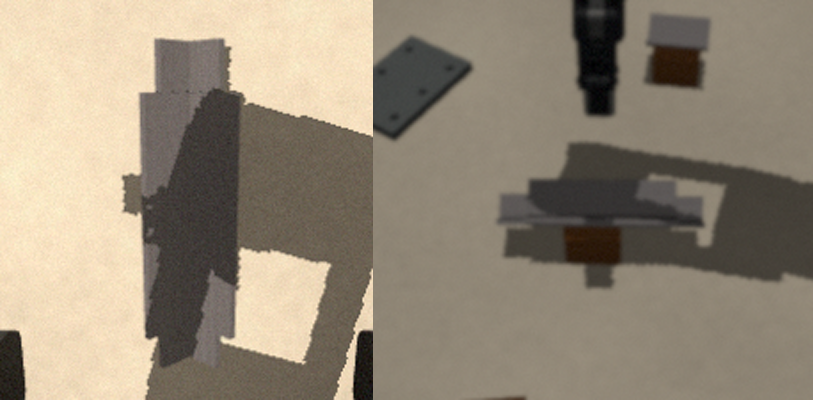

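The wrist view shows the long angle nested symmetrically on the narrow one (middles at crop columns 190 and 191). In the side view 30 and 27 px of the narrow one show at the two ends, so it's centred within about 2 mm. It's level, the narrow one is in its block and the short one is untouched.

```bash
python3 -c "
from rig import r
print(r.sign_off())"
```

```text
the job is handed in; nothing more can be done
None
```

The long wide angle is nested in the narrow one, set down under contact and centred to about 2 mm along its length by the cameras; the narrow and short angles look unmoved, and I handed the job in at about 10 s (no verdict was shown).

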